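# Release the spring catch and push the measuring shuttle home

### The job

Bring the sleeve up to the sensor: press the spring catch of the checking fixture down with the fingertips and keep it down while pushing the shuttle by its tab over the catch, then push on until the shuttle is fully home against the far stop and the catch, let go, has sprung up behind it. Only press and push, never grip or lift anything; do not touch the sleeve standing on the shuttle, and leave the other things on the bench where they are.

Things in the scene. Friction and masses are not known exactly. Their poses are not given: they have to be found in the camera images.
- fixture: Checking fixture fixed to the bench: black base plate 280 (x) x 210 (y) x 16 mm. Origin: centre of its underside, on the bench. +x: the way the shuttle is pushed home; +z up. The guide runs along x at y = +32 mm. The grey sensor head (114 mm high) stands on the +y side near the +x end; the catch and the push tab are on the -y side, with free room above them.
- shuttle (a joint): Shuttle position along fixture +x (m): 0 back, 0.107 home on the far stop. A plate 120 x 90 mm on rails, 34 to 44 mm above the bench, with a 60 mm keeper strip on its -y edge. Starts at 0. At 0.030 the keeper is blocked by the raised catch's tooth; with the catch down it passes over; beyond 0.104 it has left the tooth. Slides with 2 N, stays where left.
- tab (a point): Centre of the rear face (looking to fixture -x, the face to push) of the shuttle's push tab: an upright plate 8 mm thick, 44 mm wide (y), from 38 to 66 mm above the bench (this point 52). Axes as the fixture's; moves with the shuttle. With the shuttle against the raised catch the face is 12 mm to +x of the thumb plate's middle, so a finger behind it can press and push at once.
- catch (a joint): How far the spring catch is pressed (m): 0 up, 0.011 fully down; 3.3 N to start, 9.4 N fully down; springs up when let go. Its tooth (14 mm long, at fixture x = 10, y = -21.5 mm, top 42 mm above the bench when up) lets the keeper pass when pressed more than 8 mm. The keeper over the tooth then holds it down until it has passed; the catch springs up behind it.
- thumb (a point): Centre of the top of the catch's ribbed steel thumb plate, 60 mm (fixture x) x 46 mm (y), the place to press. 33 mm above the bench when up, 22 mm fully down; moves straight down. Axes as the fixture's. The base around it is 16 mm above the bench.
- sleeve: Finished aluminium sleeve, outside diameter 60, height 40 mm, standing loose over a spigot in the middle of the shuttle; its foot (origin) 48 mm above the bench, its top 88 mm. Rides along; not to be touched.
- next_sleeve: Same kind of sleeve standing on the bench beside the fixture; origin at the middle of its foot. Leave alone.
- wash_bottle: Green bottle, diameter 60, height 140 mm, on the bench; origin at the middle of its foot. Leave alone.
- gauge_box: Wooden gauge block box 132 x 92 x 41 mm on the bench; origin at the middle of its underside. Leave alone.
- setting_ring: Steel setting ring, diameter 68, hole 44, height 18 mm, lying on the bench; origin at the middle of its underside. Leave alone.

How it is judged:
By the outcome, as a careful person would: the job done as asked, in the order asked, and still so for the second after the job is handed in, with the robot touching nothing.
It also fails if it takes over 40 s, if anything falls off the work surface, if the arm or the gripper's body presses on something with over 40 N, if the wrist force passes 120 N, or if a joint passes its speed limit or range.

### The arm

A 6-joint arm with a two-finger parallel gripper is mounted at the origin on the work surface. World frame = base frame: x ahead of the robot, y to its left, z up, the work surface at z = 0. Lengths are in mm, angles in rad, forces in N, time in s.
With the tool pointing down it reaches from about 275 to 750 mm from the base axis. Payload 10.2 kg.
Tool frame: the origin (TCP) lies at the very end of the fingers, on their centre line; the grasp point (between the pads) lies 19 mm behind it (ctrl.hold_point_z is the distance from the TCP to the grasp point, in mm); z points along the fingers, y is the direction in which the jaws open and shut (so a half turn about z gives the same grasp; the last joint's range is limited). The gripper opens to 85 mm and grips with 20 to 120 N. Pads are 22 mm wide; open, the fingers measure 114 mm over their backs; the gripper's body (76 mm by 85 mm) begins 54 mm behind the grasp point. The pads swing forward as they close: fully open they stand 13 mm farther back than shut.
Start: joints at [1.033, 0.313, 1.498, -0, 1.331, -0.223], TCP at [162.567, 499.203, 231.294] pointing down, gripper open.
Joint ranges: [-2.94, 2.94], [-0.97, 2.17], [0.19, 2.56], [-1.23, 4.37], [0.02, 3.11], [-2.88, 2.88]. Speed limits (rad/s): [2.39, 2.39, 3.01, 3.14, 3.14, 3.14].

### API

Orientations are given as a unit quaternion [w, x, y, z].
In Python, from rig import readout, cams, workorder, spotter, ctrl gives the robot as it stands.
- The arm moves only by the tool step_arm, never from a script. Its argument "plan" is text: rows parted by semicolons, each of 5 numbers parted by spaces: the shift along the tool's x, y, z in cm, then the turn about the tool's z in degrees, then the opening in per cent of the stroke, from 0 (shut) to 100 (fully open). In form: x y z twist gripper; .... A call has 1 to 10 rows; each row is the pose to reach, as a shift and turn from the pose commanded when the call began, along the tool's axes at that moment; what a row does not reach only later rows make up. A row lasts 1/10 s, in which the tool goes at most 50 mm and 8.59 degrees, less where a joint would pass 70% of its speed; a pose out of reach is approached as far as the arm can. A call with a gripper value outside its range is refused whole. The fingers move at their own pace and stop on an object; "grip_force" is the grip in N (left out, the last holds). Time passes only in rows, so rows that repeat a pose let the fingers close. It gives the time, the measured TCP pose, the force and the opening at its end, in the units of the state.
- readout.sense(): the state, without advancing time (a new reading comes with each control period).
- cams.capture(name): name is "scene" or "top"; returns (picture, depth): 384x512x3 uint8, red, green, blue; 384x512 float32, mm along the optical axis (not along the pixel's ray), 0 where there is no reading.
- cams.camera_info(name): a dict with "vfov" (degrees; the focal length in pixels is half the picture's height over the tangent of half this angle, whatever the lens; pixels are square), "cx", "cy" (the principal point, pixels), "rvec" (rotation vector, rad) and "tvec" (3), from world to camera coordinates, as OpenCV has them. Camera axes: x right, y down, z forward; pixel columns grow to the right and rows downward; lengths in mm; the calibration is good to about 2 mm. A picture is of the moment at which its call begins. camera_info takes no time and is no camera call.
- workorder.finish_job(): hands the job in, once; it reports no verdict.
Trained networks look in the newest picture that a camera, given by its name, has taken for a name from the list of things; names that differ only in an ending like _2 or _b are one class to them, and where a whole thing is asked for, a point or a joint stands for the part that bears it (a point fixed in the world has none). Each returns a list of dicts, best first, with "conf" (0 to 1); they miss things now and then, are a little off and sometimes report something else, mostly with a low value. They report only what shows in the picture. A call takes as long as a camera call.
- spotter.regions_of(camera, target): "pixels" (384x512 bool, what is visible of it) and "extent" ([centre column, centre row, width, height] in pixels, round what is visible of it).
The state is a dict: "time_s": time; "joints": joint angles; "dq": joint speeds; "tau": joint torques, N m; "eef_pos": TCP position; "ee_rot": TCP orientation; "force": force on the tool from outside, world axes, zero at the start; "wrist_torque": the same for the moment, N m; "grip_width": opening from 0.0 (shut) to 1.0 (fully open).
Only numpy, scipy, OpenCV 4.12 (cv2) and the standard library are available. Lean on these libraries where they do the work, as an engineer would, in place of code of your own. Each camera call takes 0.05 s, during which the arm holds its last target. There are 200 camera calls.

## Working session

There is one attempt and no reset: what is moved stays moved. The work goes in short steps, Python scripts to look and compute and a tool call to move; the robot and the scene stay as the last step left them, time stands still between calls to the robot, and variables do not carry over. Pictures are saved under pics/ and viewed, about 8 in all and at most 12, crops included, and the job is handed in when it is done.

Besides the shell and the picture viewer there is one more tool, called after "Emit:" as name(argument=value, ...) on one line, values as JSON. step_arm: Moves the arm, as the interface text tells. Its arguments: {"type":"object","properties":{"plan":{"type":"string"},"grip_force":{"type":"number"}},"required":["plan"]}

```bash
mkdir -p pics; cat > h.py <<'E'
import numpy as np, cv2
from rig import readout, cams, workorder, spotter, ctrl
def cloud(cam,depth):
    i=cams.camera_info(cam); h,w=depth.shape
    f=h/2/np.tan(np.radians(i['vfov'])/2)
    u,v=np.meshgrid(np.arange(w),np.arange(h))
    p=np.stack([(u-i['cx'])/f*depth,(v-i['cy'])/f*depth,depth],-1)
    R=cv2.Rodrigues(np.array(i['rvec'],float))[0]
    return (p-np.array(i['tvec'],float).ravel())@R
def save(n,im): cv2.imwrite('pics/'+n,im[:,:,::-1])
E
python3 - <<'E'
from h import *
for c in ['scene','top']:
    im,d=cams.capture(c); save(c+'0.png',cv2.resize(im,(768,576))); P=cloud(c,d)
    np.savez(f'{c}0.npz',im=im,d=d,P=P)
    print(c,cams.camera_info(c))
    for t in ['fixture','shuttle','tab','catch','thumb','sleeve','next_sleeve','wash_bottle','gauge_box','setting_ring']:
        for r in spotter.regions_of(c,t)[:2]:
            m=r['pixels']&(d>0); q=P[m]
            print(t,round(r['conf'],2),np.round(r['extent']),m.sum(),np.round(np.median(q,0)) if m.sum() else '',np.round(np.percentile(q,[3,97],axis=0)).tolist() if m.sum() else '')
s=readout.sense();print(s)
E
```

```text
scene {'vfov': 49.133118897932476, 'cx': 262.3116281659859, 'cy': 186.07343732505436, 'rvec': array([ 2.53383965,  0.67158857, -0.17698819]), 'tvec': array([-547.18405416, -173.09842919, 1075.17484943])}
fixture 0.9 [264. 164. 138. 111.] 9312 [580. 124.  17.] [[439.0, 27.0, 12.0], [697.0, 248.0, 108.0]]
shuttle 0.6 [247. 158.  54.  71.] 1466 [520. 129.  44.] [[442.0, 64.0, 35.0], [574.0, 199.0, 66.0]]
tab 0.68 [246. 158.  59.  67.] 1625 [517. 131.  44.] [[440.0, 70.0, 23.0], [573.0, 204.0, 66.0]]
catch 0.89 [263. 181.  30.  32.] 470 [585.  90.  33.] [[554.0, 63.0, 22.0], [611.0, 126.0, 42.0]]
thumb 0.94 [263. 179.  32.  32.] 458 [585.  90.  33.] [[554.0, 63.0, 28.0], [611.0, 125.0, 42.0]]
sleeve 0.57 [247. 138.  27.  32.] 619 [498. 155.  73.] [[466.0, 128.0, 8.0], [527.0, 229.0, 89.0]]
next_sleeve 0.73 [269. 101.  28.  29.] 500 [469. 316.  25.] [[443.0, 288.0, 2.0], [497.0, 344.0, 41.0]]
gauge_box 0.76 [274. 269.  71.  61.] 3227 [700. -80.  41.] [[636.0, -127.0, 14.0], [762.0, -26.0, 43.0]]
setting_ring 0.7 [204. 232.  30.  30.] 538 [526. -72.  17.] [[495.0, -104.0, 2.0], [556.0, -42
[... 1202 characters left out ...]
1.0], [552.0, -38.0, 21.0]]
{'time_s': 1.1, 'joints': array([ 1.03260550e+00,  3.12911867e-01,  1.49772112e+00,  2.36939913e-05,
        1.33102153e+00, -2.23388110e-01]), 'dq': array([ 0.00088714, -0.00086658, -0.00155054,  0.00062758, -0.0007784 ,
       -0.00019902]), 'tau': array([ 1.54749840e-03, -4.12185323e+01, -2.59902048e+01, -1.55362450e-04,
        5.89468746e-04, -4.30761133e-05]), 'eef_pos': array([162.55199697, 499.19506546, 231.28014017]), 'ee_rot': array([-2.21807840e-05,  1.56754999e-01,  9.87637519e-01, -2.44421870e-05]), 'force': array([-0.22186337, -0.37315473, -0.76699476]), 'wrist_torque': array([ 0.04337645, -0.02859965,  0.01968367]), 'grip_width': 0.9997898073736983}
```

```bash
python3 - <<'E'
from h import *
for c,(x0,y0,x1,y1) in dict(scene=(180,80,360,215),top=(150,130,310,280)).items():
    Z=np.load(c+'0.npz');im,P,d=Z['im'],Z['P'],Z['d']
    save(c+'crop.png',cv2.resize(im[y0:y1,x0:x1],None,fx=4,fy=4,interpolation=cv2.INTER_CUBIC)[:600,:800])
    F=(d>0)&(P[...,0]>400)&(P[...,0]<740)&(P[...,1]>0)&(P[...,1]<270)
    z=P[...,2]
    def rect(n,lo,hi,box=None):
        m=F&(z>lo)&(z<hi)
        if box: m&=(P[...,0]>box[0])&(P[...,0]<box[1])&(P[...,1]>box[2])&(P[...,1]<box[3])
        m=cv2.morphologyEx(m.astype(np.uint8),cv2.MORPH_OPEN,np.ones((2,2)))
        q=P[m>0]; 
        k,l,st,ce=cv2.connectedComponentsWithStats(m)
        if k>1:
            i=1+np.argmax(st[1:,4]); q=P[l==i]
        print(c,n,len(q),np.round(q.mean(0),1),np.round(q[:,2].mean(),1),[np.round(a,1) for a in cv2.minAreaRect(q[:,:2].astype(np.float32))])
    rect('base',11,21); rect('thumb',30,36,(540,620,50,140)); rect('shuttle',40.5,47.5,(425,585,50,220))
    rect('tabtop',60,70,(480,590,60,130)); rect('sleevetop',84,92); rect('sensor',100,120)
E
```

```text
scene base 4087 [589.1  84.5  18.8] 18.8 [array([632.5, -98.4]), array([279.5, 553.4]), np.float64(15.6)]
scene thumb 347 [593.   88.6  33.4] 33.4 [array([ 686.3, -111.2]), array([ 45.1, 514.2]), np.float64(25.1)]
scene shuttle 624 [488.3 120.8  50.7] 50.7 [array([645. , -60.7]), array([ 85.8, 639.5]), np.float64(39.6)]
scene tabtop 111 [569.   92.1  66.6] 66.6 [array([ 677.4, -105.4]), array([ 21. , 534.7]), np.float64(28.8)]
scene sleevetop 168 [500.4 158.3  81.9] 81.9 [array([502.3, 184.5]), array([114.7,  56.5]), np.float64(85.8)]
scene sensor 343 [589.2 240.3 107.3] 107.3 [array([579.6, 268.4]), array([58.9, 83.7]), np.float64(15.4)]
top base 3137 [572.7  85.4  20. ] 20.0 [array([570.8,  93.2]), array([280.7, 112.9]), np.float64(15.7)]
top thumb 206 [587.   90.8  40.2] 40.2 [array([521.9,  91.5]), array([ 52.1, 181.2]), np.float64(89.7)]
top shuttle 671 [470.8 135.5  43.7] 43.7 [array([468. , 141.3]), array([114.5, 109.7]), np.float64(18.6)]
top tabtop 97 [561.6  91.8  59.1] 59.1 [array([561.9,  92.8]), array([ 5.3, 74.1]), np.float64(15.9)]
top sleevetop 142 [492.4 155.8  86.3] 86.3 [array([465.2, 133.9]), array([130.6,  58.1]), np.float64(37.6)]
top sensor 284 [579.2 239.4 114.2] 114.2 [array([508.6, 175.4]), array([255.4,  48.4]), np.float64(42.7)]
```

```bash
ls pics
```

```text
scene0.png
scenecrop.png
top0.png
topcrop.png
```

View pics/scenecrop.png

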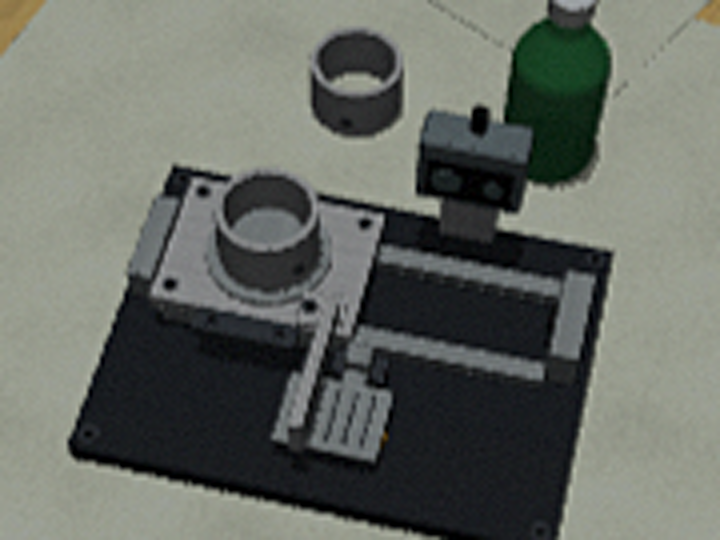

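View pics/topcrop.png

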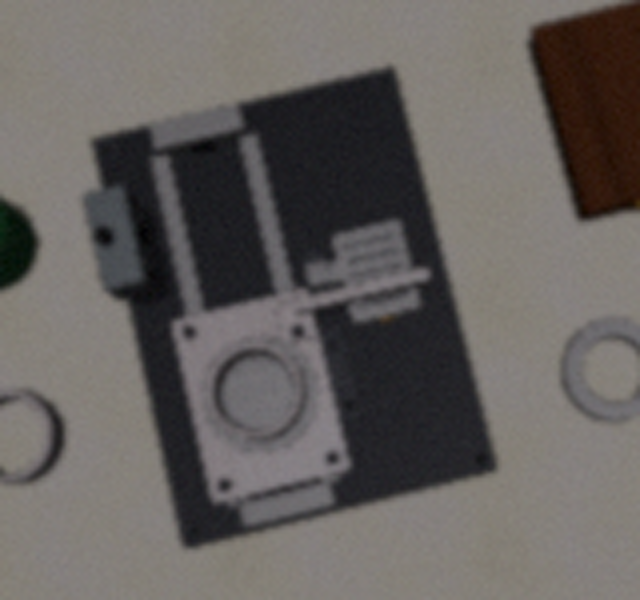

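The scene crop shows the shuttle fully back and the tab at (310,390) standing over the ribbed thumb plate at (345,415). The top crop agrees: tab line at (360,290), thumb plate at (375,265). The fixture is turned by about +15.6°. Next I fit the pose more tightly.

```bash
cat > m.py <<'E'
from h import *
yaw=np.radians(15.6); c,s=np.cos(yaw),np.sin(yaw); Rf=np.array([[c,s],[-s,c]])
E
python3 - <<'E'
from m import *
for cam in ['scene','top']:
    Z=np.load(cam+'0.npz');P=Z['P'];im=Z['im'];z=P[...,2]
    dark=(im.max(-1)<60)&(Z['d']>0)&(z>8)&(z<24)&(P[...,0]>400)&(P[...,0]<740)&(P[...,1]>0)&(P[...,1]<280)
    dark=cv2.morphologyEx(dark.astype(np.uint8),cv2.MORPH_OPEN,np.ones((3,3)))>0
    q=P[dark]; r=cv2.minAreaRect(q[:,:2].astype(np.float32)); print(cam,'base',len(q),np.round(q[:,2].mean(),1),r)
    O=np.array(r[0]); L=(P[...,:2]-O)@Rf.T; g=Z['d']>0
    def b(n,lo,hi,x0,x1,y0,y1):
        m=g&(z>lo)&(z<hi)&(L[...,0]>x0)&(L[...,0]<x1)&(L[...,1]>y0)&(L[...,1]<y1)
        print('  ',n,m.sum(),'local min/med/max',np.round(np.percentile(L[m],[2,50,98],axis=0),1).tolist(),'z',np.round(np.median(z[m]),1))
    b('thumb',30,37,-40,60,-100,-28); b('tab',58,70,-40,60,-100,-5); b('shuttle',41,47,-160,20,-20,100); b('sleevetop',85,92,-150,0,-10,80)
E
```

```text
scene base 5440 15.6 ((561.1222534179688, 141.8230438232422), (278.5450744628906, 212.37240600585938), 15.905481338500977)
   thumb 405 local min/med/max [[-23.7, -81.6], [10.9, -58.4], [33.7, -29.0]] z 32.5
   tab 139 local min/med/max [[-13.0, -89.8], [-8.6, -51.3], [-5.0, -7.3]] z 64.7
   shuttle 891 local min/med/max [[-115.8, -18.2], [-53.8, 17.2], [2.8, 74.1]] z 43.7
   sleevetop 153 local min/med/max [[-84.3, 2.8], [-56.4, 30.1], [-27.8, 59.4]] z 87.5
top base 4613 16.4 ((559.3145751953125, 142.74331665039062), (277.5703430175781, 206.9501190185547), 15.701268196105957)
   thumb 324 local min/med/max [[-24.1, -80.5], [10.5, -56.6], [34.0, -30.9]] z 33.4
   tab 120 local min/med/max [[-13.2, -87.1], [-9.4, -46.9], [-5.1, -6.6]] z 65.5
   shuttle 989 local min/med/max [[-127.7, -17.9], [-73.4, 31.1], [2.8, 76.1]] z 44.3
   sleevetop 143 local min/med/max [[-85.0, 4.1], [-58.0, 33.4], [-28.1, 60.2]] z 88.0
```

Emit:
step_arm(plan="-48.5 -29.2 0 -33.7 0; -48.5 -29.2 0 -33.7 0; -48.5 -29.2 0 -33.7 0; -48.5 -29.2 0 -33.7 0; -48.5 -29.2 0 -33.7 0; -48.5 -29.2 0 -33.7 0; -48.5 -29.2 0 -33.7 0; -48.5 -29.2 0 -33.7 0; -48.5 -29.2 0 -33.7 0; -48.5 -29.2 0 -33.7 0")

```text
time_s: 2.1
eef_pos: [473.9, 139.7, 231.5]
ee_rot: [0.0, -0.136, 0.991, 0.0]
force: [-0.0, 0.5, -0.2]
grip_width: -0.001
```

Emit:
step_arm(plan="0 0 0 0 0; 0 0 0 0 0; 0 0 0 0 0")

```text
time_s: 2.4
eef_pos: [472.3, 142.3, 231.4]
ee_rot: [-0.0, -0.137, 0.991, 0.0]
force: [0.2, -0.9, -1.0]
grip_width: -0.002
```

Emit:
step_arm(plan="-3.96 -8.48 0 0 0; -3.96 -8.48 0 0 0; -3.96 -8.48 5 0 0; -3.96 -8.48 9 0 0; -3.96 -8.48 13 0 0; -3.96 -8.48 15 0 0; -3.96 -8.48 15 0 0; -3.96 -8.48 15 0 0")

```text
time_s: 3.2
eef_pos: [534.1, 71.5, 82.4]
ee_rot: [0.001, -0.137, 0.991, -0.0]
force: [0.2, -0.2, -0.2]
grip_width: 0.001
```

```bash
python3 - <<'E'
from m import *
a,_=cams.capture('scene'); b,_=cams.capture('top')
r=lambda im,x,y:cv2.resize(im[y:y+110,x:x+100],(400,440),interpolation=cv2.INTER_CUBIC)
save('p1.png',np.hstack([r(a,205,110),r(b,180,150)]))
st=readout.sense(); p=st['eef_pos'];print(p,Rf@(p[:2]-[560.2,142.3]),st['force'])
E
```

```text
[534.60955993  71.12487918  83.07628978] [-43.78815467 -61.67143551] [-0.14413797 -0.23599919 -0.31048996]
```

View pics/p1.png

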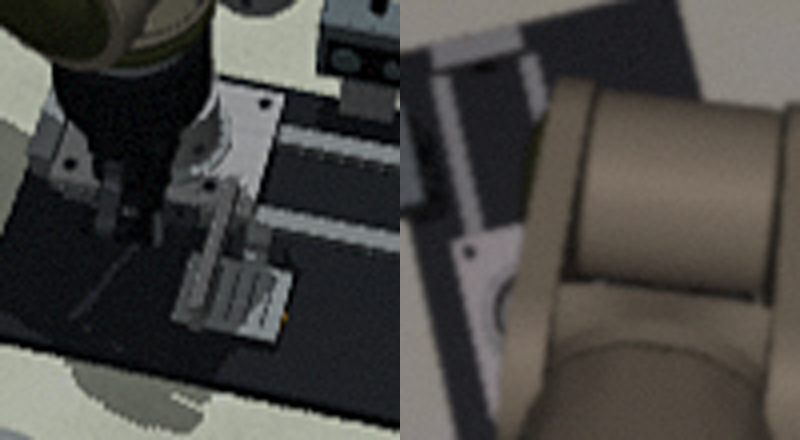

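Left: the closed fingertips at (140,235) stand just behind the tab at (210,260), clear of the sleeve. Right (top view): the arm hides the tab. I go down and push slowly towards the catch.

Emit:
step_arm(plan="0 0 2 0 0; 0 0 3.8 0 0; 0 0 3.8 0 0; -1.0 0 3.8 0 0; -1.5 0 3.8 0 0; -2 0 3.8 0 0; -2.5 0 3.8 0 0; -2.5 0 3.8 0 0")

```text
time_s: 4.1
eef_pos: [558.5, 77.5, 43.7]
ee_rot: [0.0, -0.136, 0.991, -0.0]
force: [-0.3, 0.0, 0.3]
grip_width: -0.003
```

```bash
cat > st.py <<'E'
from m import *
st=readout.sense(); p=st['eef_pos'];print(st['time_s'],p,'local',Rf@(p[:2]-[560.2,142.3]),'F local',Rf@st['force'][:2],st['force'][2])
E
python3 st.py
```

```text
4.1 [558.51141403  77.52866431  43.69127092] local [-19.04467877 -61.9312317 ] F local [-0.30498524  0.09008399] 0.2991417627384463
```

Emit:
step_arm(plan="-0.3 0 0 0 0; -0.6 0 0 0 0; -0.9 0 0 0 0; -1.2 0 0 0 0")

```text
time_s: 4.5
eef_pos: [569.6, 80.7, 43.3]
ee_rot: [-0.0, -0.136, 0.991, 0.0]
force: [-1.1, -0.7, 1.9]
grip_width: -0.001
```

```bash
python3 st.py; python3 - <<'E'
from m import *
a,d=cams.capture('scene'); P=cloud('scene',d)
save('p2.png',cv2.resize(a[110:220,205:335],(780,660),interpolation=cv2.INTER_CUBIC)[:600])
L=(P[...,:2]-[561.1,141.8])@Rf.T; z=P[...,2]
m=(d>0)&(z>60)&(z<69)&(L[...,1]<-60)&(L[...,1]>-95)&(abs(L[...,0])<60)
print(m.sum(),np.percentile(L[m],[2,50,98],axis=0).round(1).tolist())
m=(d>0)&(z>41)&(z<47)&(L[...,1]<80)&(L[...,1]>40)&(L[...,0]<60)&(L[...,0]>-60)
print(m.sum(),np.percentile(L[m],[2,50,98],axis=0).round(1).tolist())
E
```

```text
4.5 [569.6123158   80.74504816  43.29817295] local [ -7.48775636 -61.81858369] F local [-1.2698788  -0.40247732] 1.8522058025674062
54 [[2.9, -89.7], [8.2, -74.3], [12.6, -61.4]]
61 [[7.2, 40.8], [15.4, 60.2], [20.6, 75.8]]
```

View pics/p2.png

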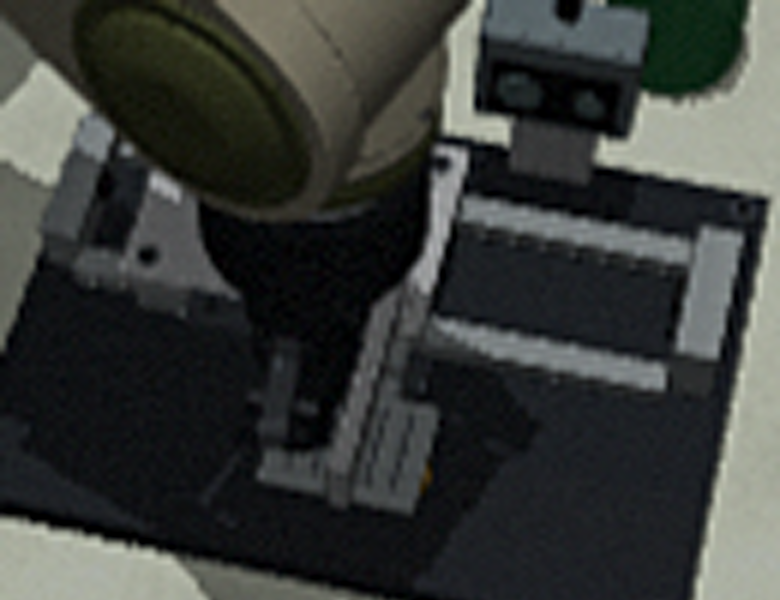

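The picture shows the fingertips at (310,430) touching the back of the tab, and the shuttle about 17 mm forward. I push on to about 25 mm, then press.

Emit:
step_arm(plan="-0.4 0 0 0 0; -0.8 0 0 0 0; -0.8 0 0 0 0; -0.75 0 0.6 0 0; -0.75 0 1.1 0 0; -0.75 0 1.5 0 0; -0.75 0 1.8 0 0; -0.75 0 2 0 0; -0.75 0 2.05 0 0; -0.75 0 2.05 0 0")

```text
time_s: 5.55
eef_pos: [576.8, 82.6, 23.8]
ee_rot: [0.0, -0.136, 0.991, -0.0]
force: [-4.9, -0.5, 12.2]
grip_width: -0.003
```

```bash
python3 st.py
```

```text
5.55 [576.78383745  82.64210194  23.78598625] local [ -0.0702598  -61.91997682] F local [-4.8698029   0.83741357] 12.236565278243576
```

Emit:
step_arm(plan="0 0 0.08 0 0; 0 0 0.15 0 0; 0 0 0.15 0 0")

```text
time_s: 5.85
eef_pos: [576.9, 82.6, 22.0]
ee_rot: [0.0, -0.136, 0.991, -0.0]
force: [-2.6, -0.2, 8.5]
grip_width: -0.002
```

```bash
python3 st.py
```

```text
5.85 [576.90560597  82.61295005  21.97765844] local [ 3.91835575e-02 -6.19808008e+01] F local [-2.53109222  0.46955001] 8.49459671660634
```

Emit:
step_arm(plan="-0.3 0 0 0 0; -0.7 0 0 0 0; -1.1 0 0 0 0; -1.5 0 0 0 0; -1.9 0 0 0 0; -2.3 0 0 0 0; -2.7 0 0 0 0; -2.7 0 0 0 0")

```text
time_s: 6.65
eef_pos: [602.0, 89.7, 21.9]
ee_rot: [-0.001, -0.136, 0.991, -0.0]
force: [-7.9, -1.5, 11.4]
grip_width: 0.001
```

```bash
python3 st.py;  python3 - <<'E'
from m import *
a,d=cams.capture('scene'); P=cloud('scene',d)
save('p3.png',cv2.resize(a[110:220,205:335],(780,660),interpolation=cv2.INTER_CUBIC)[:600])
L=(P[...,:2]-[561.1,141.8])@Rf.T; z=P[...,2]
m=(d>0)&(z>60)&(z<69)&(L[...,1]<-60)&(L[...,1]>-95)&(abs(L[...,0])<60)
print(m.sum(),np.percentile(L[m],[2,50,98],axis=0).round(1).tolist())
E
```

```text
6.65 [602.00250383  89.74705534  21.90155517] local [ 26.13007843 -61.8585509 ] F local [-8.04499032  0.72330785] 11.376374901041304
54 [[38.8, -90.3], [44.9, -76.9], [48.5, -61.2]]
```

View pics/p3.png

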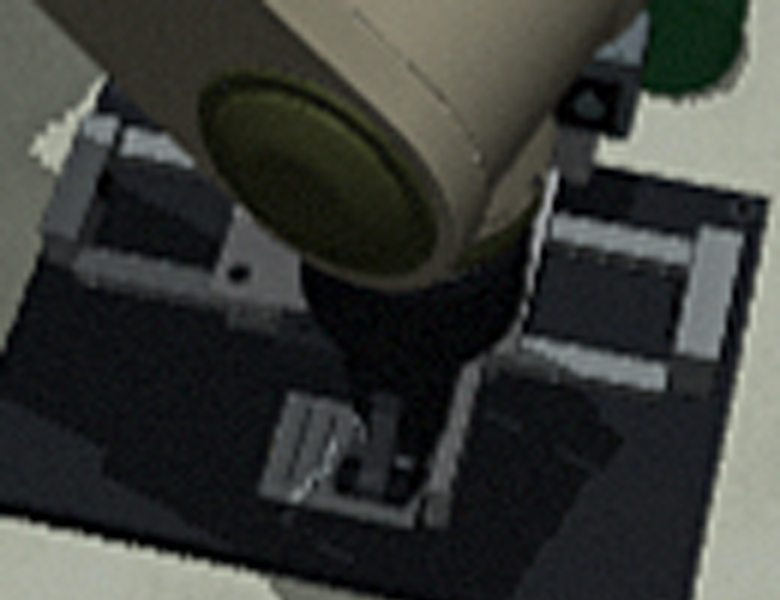

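The shuttle is past the tooth (about 52 mm by the tab top at (455,440)), so the keeper now holds the catch down. I lift the tips to tab height and push on.

Emit:
step_arm(plan="0 0 0 0 0; 0 0 -1 0 0; 0 0 -2 0 0; -0.8 0 -2 0 0; -1.6 0 -2 0 0; -2.4 0 -2 0 0; -3.2 0 -2 0 0; -4 0 -2 0 0; -4.7 0 -2 0 0; -5.0 0 -2 0 0")

```text
time_s: 7.7
eef_pos: [650.9, 103.6, 41.1]
ee_rot: [-0.001, -0.136, 0.991, 0.0]
force: [-6.0, -1.6, 4.8]
grip_width: 0.002
```

```bash
python3 st.py
```

```text
7.7 [650.87817618 103.60496348  41.12153903] local [ 76.93196265 -61.65476957] F local [-6.22525024  0.06529488] 4.76151525992067
```

Emit:
step_arm(plan="-0.2 0 0 0 0; -0.4 0 0 0 0; -0.6 0 0 0 0; -0.8 0 0 0 0; -0.8 0 0 0 0")

```text
time_s: 8.2
eef_pos: [656.0, 105.1, 41.1]
ee_rot: [-0.004, -0.136, 0.991, -0.0]
force: [-18.9, -5.3, 11.1]
grip_width: -0.004
```

```bash
python3 st.py
```

```text
8.2 [656.0050528  105.0565409   41.07255063] local [ 82.26033622 -61.63538328] F local [-1.96617320e+01 -9.24535587e-03] 11.113439030978338
```

It stalled at 82 mm, where home was predicted (83), with the force up to 20 N. I back off and lift clear to look.

Emit:
step_arm(plan="-0.9 0 0 0 0; -0.9 0 0 0 0; 0.3 0 0 0 0; 1.5 0 0 0 0; 2 0 0 0 0; 2 0 -4 0 0; 2 0 -8 0 0; 2 0 -12 0 0; 2 -4 -16 0 0; 2 -8 -18 0 0")

```text
time_s: 9.2
eef_pos: [661.5, 24.6, 224.3]
ee_rot: [0.002, -0.138, 0.99, -0.0]
force: [1.5, -0.5, -0.6]
grip_width: -0.0
```

Emit:
step_arm(plan="5 -5 0 0 0; 10 -10 0 0 0; 13 -15 0 0 0; 15 -18 0 0 0; 15 -22 0 0 0; 15 -22 0 0 0; 15 -22 0 0 0")

```text
time_s: 9.9
eef_pos: [575.4, -231.4, 220.4]
ee_rot: [0.0, -0.134, 0.991, -0.0]
force: [0.6, 1.6, -0.8]
grip_width: -0.003
```

```bash
python3 st.py;  python3 - <<'E'
from m import *
ims=[]
for c,(x,y) in dict(scene=(205,80),top=(150,130)).items():
    a,d=cams.capture(c); P=cloud(c,d); O=[561.1,141.8] if c=='scene' else [559.3,142.7]
    ims.append(cv2.resize(a[y:y+150,x:x+130],(400,460),interpolation=cv2.INTER_CUBIC))
    L=(P[...,:2]-O)@Rf.T; z=P[...,2]
    def b(n,lo,hi,x0,x1,y0,y1):
        m=(d>0)&(z>lo)&(z<hi)&(L[...,0]>x0)&(L[...,0]<x1)&(L[...,1]>y0)&(L[...,1]<y1)
        print(c,n,m.sum(),np.round(np.percentile(L[m],[2,50,98],axis=0),1).tolist() if m.any() else '','z',np.round(np.percentile(z[m],[10,50,90]),1) if m.any() else '')
    b('thumb',18,50,-15,25,-78,-38); b('tab',58,70,40,140,-100,-5); b('shuttle',41,47,-20,130,-20,100); b('sleeve',85,92,0,100,-10,70); b('tooth',20,50,4,16,-24,-19)
    for t in ['next_sleeve','wash_bottle','gauge_box','setting_ring']:
        for r in spotter.regions_of(c,t)[:1]:
            q=P[r['pixels']&(d>0)]; print(t,np.round(r['conf'],2),np.round(np.median(q,0)))
save('p4.png',np.hstack(ims))
E
```

```text
9.9 [ 575.41310123 -231.39457704  220.44884584] local [ -85.84118899 -364.01973247] F local [1.02619331 1.38613328] -0.794207981912815
scene thumb 275 [[-14.0, -77.3], [4.8, -58.4], [24.2, -39.0]] z [30.9 32.8 34.4]
scene tab 130 [[94.0, -89.1], [97.9, -52.1], [101.8, -8.1]] z [63.2 65.2 66.8]
scene shuttle 1063 [[-7.7, -17.8], [68.1, 20.6], [127.7, 75.5]] z [42. 44. 46.]
scene sleeve 152 [[22.3, 3.7], [47.8, 28.8], [77.7, 60.1]] z [85.7 87.4 89. ]
scene tooth 8 [[4.9, -23.8], [9.7, -22.1], [14.4, -19.6]] z [39.7 41.1 43.6]
next_sleeve 0.75 [468. 317.  22.]
gauge_box 0.72 [700. -80.  40.]
setting_ring 0.93 [527. -72.  17.]
top thumb 236 [[-14.4, -77.2], [4.9, -57.6], [24.2, -38.8]] z [31.1 33.5 36. ]
top tab 117 [[93.6, -87.4], [96.9, -46.8], [101.6, -6.9]] z [61.8 65.2 67.8]
top shuttle 996 [[-8.2, -18.1], [45.5, 30.5], [127.0, 76.5]] z [42.4 44.4 46.4]
top sleeve 137 [[21.5, 5.2], [51.0, 35.8], [77.4, 61.2]] z [86.1 87.9 89.9]
top tooth 11 [[4.4, -23.6], [10.3, -21.8], [15.8, -19.5]] z [37.1 41.3 43.2]
next_sleeve 0.49 [466. 318.  36.]
wash_bottle 0.68 [585. 334.  93.]
gauge_box 0.61 [693. -70.  41.]
setting_ring 0.7 [519. -73.  17.]
```

View pics/p4.png

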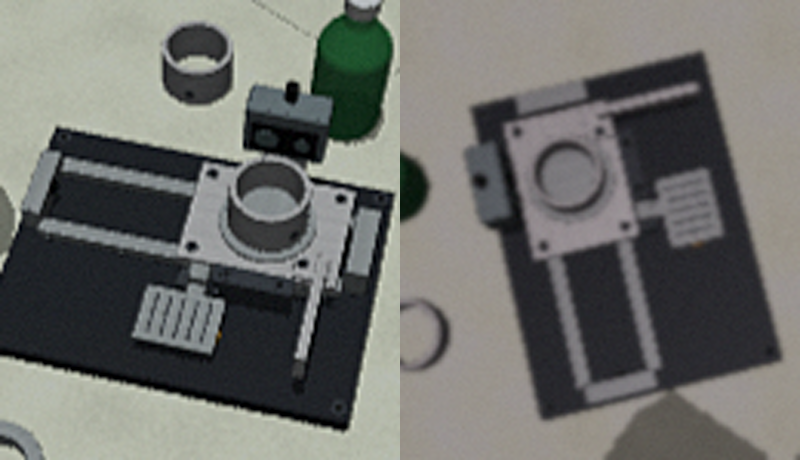

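Both views show the shuttle at the far stop, the thumb plate (z ≈ 33) and tooth (z ≈ 41) back up, and the sleeve upright on it.

```bash
python3 -c "
from rig import workorder; print(workorder.finish_job())"
```

```text
the job is handed in; nothing more can be done
None
```

The shuttle is home against the far stop and the catch has sprung up behind it. I handed the job in after about 10 s on the robot's clock.

**What I did:** With the fingers shut, I pushed the tab up close to the raised catch, to about 25 mm. I then pressed the thumb plate fully down (tips at z ≈ 22 mm, about 8.5 N). Holding it there, I pushed the shuttle to about 52 mm, so the keeper covered the tooth. Then I raised the tips to tab height and pushed until the shuttle stalled at the stop with about 20 N, and backed the arm clear.

**Last checks, both cameras:**
- **Shuttle:** the tab had moved about 107 mm from its start, which is the full travel.
- **Catch:** the thumb plate measured about 33 mm and the tooth about 41 mm above the bench, so the catch is up.
- **Sleeve:** it is upright on the shuttle and moved along with it; its two side edges show about 106 mm.
- **Other things:** next sleeve, gauge box and setting ring showed only small shifts in measured position between pictures, which I take as measurement noise (the largest was about 7 mm, on the next sleeve from the top camera). The wash bottle was detected only in the top view, in the same place as before.

No check failed. The tab was hidden from the top camera during the push, so the in-between positions come from the scene camera and the arm's own readings.

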